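# Put the pastry cutters back on their slate discs

### The job

Put the four washed pastry cutters away for the next bake: stand each one, coloured rim up, on the slate disc that shows its own shape, size and colour, centred on the printed shape and turned to line up with it. Leave the sprinkle jar and the white ramekin standing where they are.

Things in the scene. Friction and masses are not known exactly. Their poses are not given: they have to be found in the camera images.
- large_round_cutter: Open steel cutter standing loose on its cutting edge, 42 mm high, hollow through: upright outer faces, wall 2.5 mm, with a 10 mm high, 5 mm thick red plastic rim at the top, flush outside. About 90 g. Round, 62 mm outer diameter. Origin: centre of its lower edge; z up.
- small_round_cutter: Open steel cutter standing loose on its cutting edge, 42 mm high, hollow through: upright outer faces, wall 2.5 mm, with a 10 mm high, 5 mm thick red plastic rim at the top, flush outside. About 60 g. Round, 40 mm outer diameter. Origin: centre of its lower edge; z up.
- square_cutter: Open steel cutter standing loose on its cutting edge, 42 mm high, hollow through: upright outer faces, wall 2.5 mm, with a 10 mm high, 5 mm thick blue plastic rim at the top, flush outside. About 90 g. Square, 50 x 50 mm outside, sides along its x and y. Origin: centre of its lower edge; z up.
- finger_cutter: Open steel cutter standing loose on its cutting edge, 42 mm high, hollow through: upright outer faces, wall 2.5 mm, with a 10 mm high, 5 mm thick green plastic rim at the top, flush outside. About 100 g. Oblong, 84 mm (along its x) by 34 mm (along its y) outside. Origin: centre of its lower edge; z up.
- large_round_disc: Fixed dark slate disc, 104 mm across and 6 mm thick, lying on the worktop, with a flat red circle of 62 mm diameter in its middle. Origin: centre of its underside; z up.
- small_round_disc: Fixed dark slate disc, 104 mm across and 6 mm thick, lying on the worktop, with a flat red circle of 40 mm diameter in its middle. Origin: centre of its underside; z up.
- square_disc: Fixed dark slate disc, 104 mm across and 6 mm thick, lying on the worktop, with a flat blue 50 mm square in its middle. Origin: centre of its underside; z up, x and y along the square's sides.
- finger_disc: Fixed dark slate disc, 104 mm across and 6 mm thick, lying on the worktop, with a flat green oblong of 84 mm by 34 mm in its middle. Origin: centre of its underside; z up, x along the oblong's length, y across it.
- sprinkle_jar: Loose closed glass jar with a paper label and yellow lid, 52 mm across, 62 mm high; a bystander. Origin: centre of its underside; z up.
- ramekin: Loose open white china ramekin, 72 mm across the rim, 42 mm high; a bystander. Origin: centre of its underside; z up.

How it is judged:
By the outcome, as a careful person would: the job done as asked, in the order asked, and still so for the second after the job is handed in, with the robot touching nothing.
It also fails if it takes over 99 s, if anything falls off the work surface, if the arm or the gripper's body presses on something with over 40 N, if the wrist force passes 120 N, or if a joint passes its speed limit or range.

### The arm

A 7-joint arm with a two-finger parallel gripper is mounted at the origin on the work surface. World frame = base frame: x ahead of the robot, y to its left, z up, the work surface at z = 0. Lengths are in m, angles in rad, forces in N, time in s.
With the tool pointing down it reaches from about 0.425 to 0.875 m from the base axis. Payload 9.9 kg.
Tool frame: the origin (TCP) lies at the very end of the fingers, on their centre line; the grasp point (between the pads) lies 19 mm behind it (r.grasp_offset is the distance from the TCP to the grasp point, in m); z points along the fingers, y is the line along which they close (so a half turn about z gives the same grasp; the last joint's range is limited). The gripper opens to 85 mm and grips with 20 to 120 N. Pads are 22 mm wide; open, the fingers measure 114 mm over their backs; the gripper's body (76 mm by 85 mm) begins 54 mm behind the grasp point. The pads swing forward as they close: fully open they stand 13 mm farther back than shut.
Start: joints at [1.03, 0.576, 0.025, 1.437, -0.015, 1.129, -0.057], TCP at [0.298, -0.606, 0.205] pointing down, gripper open.
Joint ranges: [-2.76, 2.76], [-0.34, 2.15], [-1.52, 1.57], [0.19, 2.46], [-1.09, 4.23], [0.17, 1.99], [-2.82, 2.82]. Speed limits (rad/s): [2.22, 2.22, 3.01, 3.01, 3.14, 3.14, 3.14].

### API

Orientations are given as a unit quaternion [x, y, z, w].
In Python, from cell import r gives the robot as it stands.
- The arm moves only by the tool step_hand, called after "Request:" in YAML: its name, and indented under it one key for each argument. Schema: {"type":"object","properties":{"moves":{"type":"array","items":{"type":"object","properties":{"aperture":{"type":"number"},"x":{"type":"number"},"y":{"type":"number"},"z":{"type":"number"},"turn":{"type":"number"}},"additionalProperties":false,"required":["aperture"]},"minItems":1,"maxItems":20},"squeeze":{"type":"number"},"only":{"type":"string"},"quiet":{"type":"boolean"},"lines":{"type":"string"}},"required":["moves"],"additionalProperties":false}. moves is a list of rows, 1 to 20 of them, each an object with the fields aperture (the opening from 0.0 (shut) to 1.0 (fully open)), x, y, z (the shift in units of 5 mm), turn (a turn about the tool's z in rad); a field left out counts as zero (the opening has to be given); each row is the pose to reach, as a shift and turn from the pose commanded when the call began, along the tool's axes at that moment; what a row does not reach only later rows make up. A row lasts 1/12 s, in which the tool goes at most 0.0417 m and 0.125 rad, less where a joint would pass 70% of its speed; a pose out of reach is approached as far as the arm can. The fingers move at their own pace and stop on an object; squeeze is the grip in N (left out, the last holds). Time passes only in rows, so rows that do not move let the fingers close. The tool returns the time, the measured TCP pose, the force, the opening and the grip force at its end. only (a regular expression) keeps the lines of the reply that match it, lines (a string "A,B") keeps lines A to B, and quiet returns only ok. Input that does not fit is refused with a message, and nothing moves.
- r.state(): the state, without advancing time (a new reading comes with each control period).
- r.snapshot(name): name is "side" or "top"; returns the picture (420x560x3 uint8, blue, green, red); there is no depth.
- r.calibration(name): a dict with "intrinsics" (3x3 intrinsics, pixels), "dist_coeffs" ([k1, k2, p1, p2, k3] as OpenCV has them; the pictures are not rectified), "R" (3x3) and "t" (3): a world point X has camera coordinates R X + t. Camera axes: x right, y down, z forward; pixel columns grow to the right and rows downward; lengths in m; the calibration is good to about 2 mm. A picture is of the moment at which its call begins. calibration takes no time and is no camera call.
- r.job_done(): hands the job in; it is judged then, once.
The state is a dict: "time_s": time; "joint_pos": joint angles; "qvel": joint speeds; "effort": joint torques, N m; "tool_pos": TCP position; "tool_rot": TCP orientation; "ft_force": force on the tool from outside, world axes, zero at the start; "wrist_torque": the same for the moment, N m; "gripper_width": opening from 0.0 (shut) to 1.0 (fully open); "gripper_force": force on a finger pad.
Only numpy, scipy, OpenCV 4.12 (cv2) and the standard library are available. Lean on these libraries where they do the work, as an engineer would, in place of code of your own. Each camera call takes 0.05 s, during which the arm holds its last target. There are 200 camera calls.

## Working session

There is one attempt and no reset: what is moved stays moved. The work goes in short steps, Python scripts to look and compute and a tool call to move; the robot and the scene stay as the last step left them, time stands still between calls to the robot, and variables do not carry over. Pictures are saved under pics/ and viewed, at most 14 in all, crops included, and the job is handed in when it is done.

```bash
ls; mkdir -p pics; python3 - <<'E'
from cell import r
import cv2
for n in("top","side"):
    cv2.imwrite(f"pics/{n}0.png",r.snapshot(n)); c=r.calibration(n); print(n,c)
s=r.state();print(s)
E
```

```text
cell.py
pics
top {'intrinsics': array([[425.52459596,   0.        , 273.81638172],
       [  0.        , 425.52459596, 202.00495679],
       [  0.        ,   0.        ,   1.        ]]), 'dist_coeffs': array([-0.01096836,  0.        ,  0.        ,  0.        ,  0.        ]), 'R': array([[ 0.00607564, -0.99959004,  0.02797913],
       [-0.99295535, -0.00934157, -0.11812027],
       [ 0.11833322, -0.02706437, -0.99260504]]), 't': array([-0.02487097,  0.53172628,  1.04765958])}
side {'intrinsics': array([[396.9926378 ,   0.        , 281.76332917],
       [  0.        , 396.9926378 , 212.791762  ],
       [  0.        ,   0.        ,   1.        ]]), 'dist_coeffs': array([-0.04172914,  0.        ,  0.        ,  0.        ,  0.        ]), 'R': array([[-0.99638595, -0.08379468, -0.01390979],
       [-0.04889813,  0.69974757, -0.71271475],
       [ 0.06945504, -0.7094588 , -0.70131605]]), 't': array([0.53421834, 0.04833322, 0.90623362])}
{'time_s': 0.1, 'joint_pos': array([ 1.03020526,  0.5764278 ,  0.02482927,  1.43781267, -0.0149641 ,
        1.12898998, -0.05646788]), 'qvel': array([ 0.00045749, -0.00106068, -0.00022161, -0.00112736, -0.00117521,
       -0.00246936,  0.00122186]), 'effort': array([ 6.33301024e-03, -7.67302895e+01,  2.25778542e+00, -2.86599022e+01,
        1.58361637e-02,  8.71965283e-03,  4.51677931e-05]), 'tool_pos': array([ 0.29753481, -0.60540246,  0.20394612]), 'tool_rot': array([ 9.74019875e-01,  2.26461374e-01, -2.10945953e-04, -6.95474361e-04]), 'ft_force': array([0.70185188, 0.51867757, 0.99546617]), 'wrist_torque': array([ 0.00439234, -0.00406445,  0.01587118]), 'gripper_force': 0.0, 'gripper_width': 1.0018541851728548}
```

View pics/top0.png

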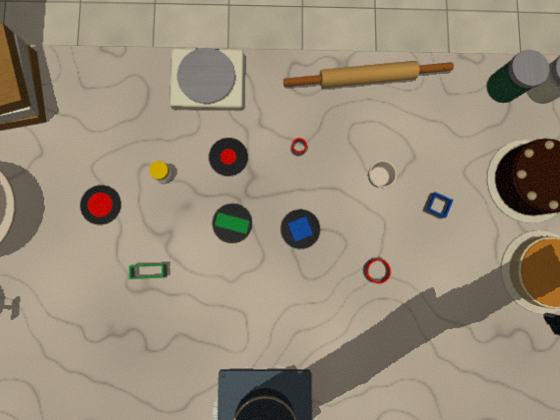

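View pics/side0.png

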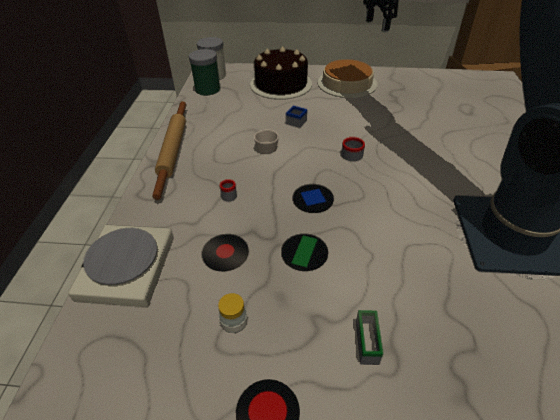

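The top view shows the cutters at: small red (299,147), large red (377,271), blue (438,205), green (148,271). The discs are at: large (100,205), small (228,157), square (300,229), finger (232,223). The jar is at (159,171) and the ramekin at (381,175). The side view shows them all as well, with the large disc partly near the lower edge.

```bash
cat > vis.py <<'E'
import numpy as np, cv2
from cell import r
U=4
def cal(n):
    c=r.calibration(n); return c["intrinsics"],c["dist_coeffs"],c["R"],c["t"]
def ray(n,p):
    K,d,R,t=cal(n); q=cv2.undistortPoints(np.float64(p).reshape(-1,1,2),K,d).reshape(-1,2)
    return -R.T@t, np.c_[q,np.ones(len(q))]@R
def onplane(n,p,z):
    o,d=ray(n,p); return o+d*((z-o[2])/d[:,2])[:,None]
def tri(pa,pb):
    (o1,d1),(o2,d2)=ray("top",pa),ray("side",pb); d1,d2=d1[0],d2[0]
    s=np.linalg.lstsq(np.c_[d1,-d2],o2-o1,rcond=None)[0]; a=o1+s[0]*d1;b=o2+s[1]*d2
    return (a+b)/2,np.linalg.norm(a-b)
def blobs(img,col):
    """hulls (pixel coords) of saturated blobs of a colour"""
    h=cv2.cvtColor(cv2.resize(img,None,fx=U,fy=U,interpolation=cv2.INTER_CUBIC),cv2.COLOR_BGR2HSV)
    H,S,V=[h[...,i].astype(int) for i in range(3)]
    m={"red":((H<8)|(H>170))&(S>135),"green":(H>45)&(H<85)&(S>100),"blue":(H>100)&(H<125)&(S>130)}[col]&(V>45)
    out=[]
    for c in cv2.findContours(m.astype(np.uint8),cv2.RETR_EXTERNAL,cv2.CHAIN_APPROX_NONE)[0]:
        if cv2.contourArea(cv2.convexHull(c))<80*U*U: continue
        out.append((cv2.convexHull(c).reshape(-1,2)+.5)/U-.5)
    return out
def centre(hull):
    M=cv2.moments(np.float32(hull)); return np.array([M["m10"],M["m01"]])/M["m00"]
def measure(n,hull,z):
    """centre, minAreaRect sides and long-side angle (deg) on plane z"""
    P=onplane(n,hull,z)[:,:2]; (c,(w,h),a)=cv2.minAreaRect(np.float32((P-P[0])*1000))
    if w<h: a+=90;w,h=h,w
    M=cv2.moments(np.float32((P-P[0])*1000)); cc=P[0]+np.array([M["m10"],M["m01"]])/M["m00"]/1000
    return cc,(round(w,1),round(h,1)),round(((a+90)%180)-90,1)
E
python3 - <<'E'
from vis import *
I={n:cv2.imread(f"pics/{n}0.png") for n in("top","side")}
for col in("red","green","blue"):
  B={n:blobs(I[n],col) for n in I}
  for n in I: print(n,col,[(centre(h).round(1).tolist(),round(cv2.contourArea(np.float32(h)))) for h in B[n]])
  for h in B["top"]:
    best=min(((tri(centre(h),centre(g)),g) for g in B["side"]),key=lambda e:e[0][1],default=None)
    if best is None: continue
    (X,e),g=best
    z=.037 if X[2]>.02 else .006
    print(col,"tri",X.round(4),"err",round(e,4),"r",round(np.hypot(*X[:2]),3))
    for n,k in(("top",h),("side",g)): c,s,a=measure(n,k,z); print("   ",n,c.round(4),s,a)
E
```

```text
top red [([377.8, 270.7], 496), ([99.6, 204.2], 514), ([227.8, 156.1], 215), ([298.9, 145.2], 189)]
side red [([267.3, 406.6], 956), ([224.7, 250.5], 207), ([227.2, 185.3], 162), ([353.2, 144.1], 270)]
red tri [ 0.3601 -0.2816  0.0358] err 0.0019 r 0.457
    top [ 0.3612 -0.2814] (62.9, 61.8) 88.9
    side [ 0.3594 -0.2806] (73.0, 61.7) 87.1
red tri [0.5241 0.4249 0.0108] err 0.0008 r 0.675
    top [0.5251 0.4268] (65.7, 65.3) 46.3
    side [0.5242 0.4228] (63.5, 46.0) 4.6
red tri [0.655  0.1002 0.0042] err 0.0011 r 0.663
    top [0.6552 0.1001] (43.9, 43.5) -89.3
    side [0.654  0.1014] (41.2, 40.2) 71.4
red tri [ 0.6795 -0.0843  0.0346] err 0.0002 r 0.685
    top [ 0.679  -0.0841] (40.5, 39.5) -21.6
    side [ 0.6787 -0.082 ] (48.7, 39.2) -80.3
top green [([146.5, 270.9], 475), ([231.7, 222.7], 490)]
side green [([369.9, 332.9], 857), ([304.1, 250.9], 473)]
green tri [0.3558 0.2931 0.0326] err 0.0032 r 0.461
    top [0.3576 0.2916] (85.8, 33.7) -87.0
    side [0.3551 0.2934] (87.5, 34.4) -86.6
green tri [0.4799 0.0869 0.0022] err 0.0012 r 0.488
    top [0.4804 0.0866] (87.8, 37.8) 75.5
    side [0.4789 0.0884] (85.4, 35.3) 75.6
top blue [([300.2, 228.5], 420), ([439.6, 204.6], 396)]
side blue [([312.8, 196.7], 289), ([296.1, 111.6], 160)]
blue tri [ 0.466  -0.0901  0.0043] err 0.0018 r 0.475
    top [ 0.4669 -0.09  ] (53.7, 53.6) 20.9
    side [ 0.4652 -0.0887] (53.1, 52.5) -68.0
blue tri [ 0.5284 -0.4442  0.0372] err 0.0003 r 0.69
    top [ 0.5287 -0.4443] (52.7, 51.7) 66.0
    side [ 0.5282 -0.4451] (61.6, 53.3) 67.2
```

Heights (rim middle about 35 mm, prints about 4 mm), sizes and reach all agree with the text. The large disc is clipped in the side view, so I'll use the top view for it. Square cutter first.

```bash
cat > plan.py <<'E'
import sys, numpy as np
from scipy.spatial.transform import Rotation as Ro
from cell import r
# plan.py x y z yangle_deg ... : shifts in the tool's axes and turn to reach it
s=r.state(); R=Ro.from_quat(s["tool_rot"]).as_matrix(); p=s["tool_pos"]
ya=np.degrees(np.arctan2(R[1,1],R[0,1])); print("tcp",p.round(4),"yang",ya.round(1),"j7",s["joint_pos"][6].round(2),"w",round(s["gripper_width"],3),"t",s["time_s"])
a=np.float64(sys.argv[1:]).reshape(-1,4)
for t in a:
    d=R.T@(t[:3]-p); tw=-np.radians((t[3]-ya+90)%180-90)
    print(d.round(4),"turn",tw.round(3))
E
python3 plan.py .5285 -.4447 .1 -23.7  .5285 -.4447 .012 -23.7
```

```text
tcp [ 0.2975 -0.6054  0.2039] yang -63.8 j7 -0.06 w 1.002 t 0.1
[ 0.2782 -0.0422  0.104 ] turn -0.7
[ 0.2782 -0.042   0.192 ] turn -0.7
```

Careful with the scale: shifts go in units of 5 mm. That gives: 0.278 m is 55.6, 0.1 m is 20.

Request:
step_hand:
  moves:
    - {"aperture": 1,"x": 55.6,"y": -8.4,"z": 20,"turn": -0.7}
    - {"aperture": 1,"x": 55.6,"y": -8.4,"z": 20,"turn": -0.7}
    - {"aperture": 1,"x": 55.6,"y": -8.4,"z": 20,"turn": -0.7}
    - {"aperture": 1,"x": 55.6,"y": -8.4,"z": 20,"turn": -0.7}
    - {"aperture": 1,"x": 55.6,"y": -8.4,"z": 20,"turn": -0.7}
    - {"aperture": 1,"x": 55.6,"y": -8.4,"z": 20,"turn": -0.7}
    - {"aperture": 1,"x": 55.6,"y": -8.4,"z": 20,"turn": -0.7}
    - {"aperture": 1,"x": 55.6,"y": -8.4,"z": 20,"turn": -0.7}
    - {"aperture": 1,"x": 55.6,"y": -8.4,"z": 20,"turn": -0.7}
    - {"aperture": 1,"x": 55.6,"y": -8.4,"z": 20,"turn": -0.7}
    - {"aperture": 1,"x": 55.6,"y": -8.4,"z": 20,"turn": -0.7}
    - {"aperture": 1,"x": 55.6,"y": -8.4,"z": 20,"turn": -0.7}
  squeeze: 30

```text
time_s: 1.1
tool_pos: [0.5273, -0.4472, 0.1051]
tool_rot: [0.838, 0.546, -0.0, 0.0]
ft_force: [0.2, 0.1, -0.9]
gripper_width: 1.004
gripper_force: 0.0
```

```bash
python3 plan.py .5285 -.4447 .012 -23.7 
python3 - <<'E'
from vis import *
a,b=r.snapshot("top"),r.snapshot("side")
cv2.imwrite("pics/a1.png",np.hstack([cv2.resize(a[120:280,360:520],None,fx=2.4,fy=2.4),cv2.resize(b[50:210,220:380],None,fx=2.4,fy=2.4)]))
E
```

```text
tcp [ 0.5273 -0.4472  0.1051] yang -23.9 j7 0.11 w 1.004 t 1.1
[0.0028 0.0001 0.0931] turn -0.003
```

View pics/a1.png

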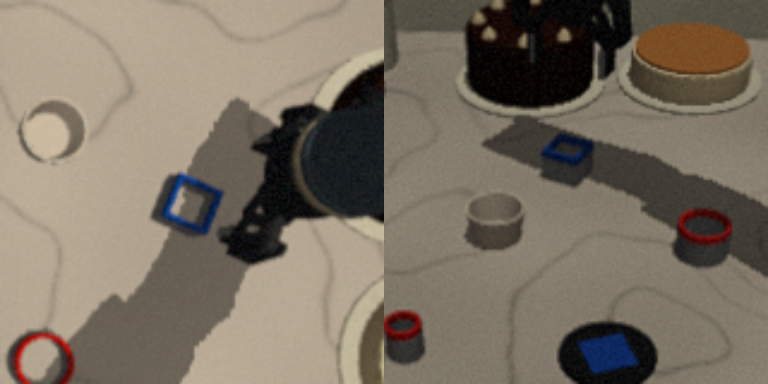

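The crops show the gripper to the upper right of the blue cutter, at about (472,190) in the top view. I'll check that against the projected TCP and look for a lag in the picture.

```bash
python3 - <<'E'
from vis import *
s=r.state();print(s["time_s"],s["tool_pos"],s["qvel"].round(3))
for n in("top","side"):
    K,d,R,t=cal(n); X=np.array([s["tool_pos"],s["tool_pos"]+[0,0,.06],[0,0,0.]])
    print(n,cv2.projectPoints(X,cv2.Rodrigues(R)[0],t,K,d)[0].reshape(-1,2).round(0).tolist())
    cv2.imwrite(f"pics/{n}2.png",r.snapshot(n))
a,b=cv2.imread("pics/top2.png"),cv2.imread("pics/side2.png")
cv2.imwrite("pics/a2.png",np.hstack([cv2.resize(a[120:280,360:520],None,fx=2.4,fy=2.4),cv2.resize(b[50:210,220:380],None,fx=2.4,fy=2.4)]))
E
```

```text
1.2 [ 0.52767183 -0.44683218  0.10522678] [-0.004  0.002 -0.003  0.    -0.003 -0.001  0.   ]
top [[452.0, 202.0], [464.0, 199.0], [264.0, 417.0]]
side [[297.0, 91.0], [297.0, 72.0], [512.0, 234.0]]
```

View pics/a2.png

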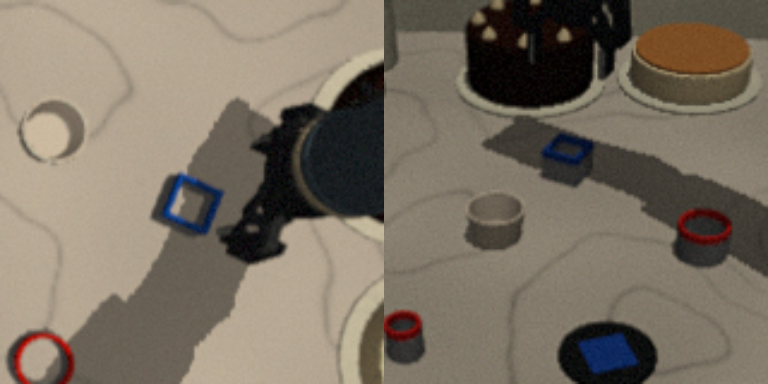

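The sideways position agrees with the projection, but the fingertips seem higher than the TCP (dark against the dark cake). I'll go halfway down and look.

Request:
step_hand:
  moves:
    - {"aperture": 1,"x": 0.4,"z": 11}
    - {"aperture": 1,"x": 0.4,"z": 11}
    - {"aperture": 1,"x": 0.4,"z": 11}
    - {"aperture": 1,"x": 0.4,"z": 11}

```text
time_s: 1.63
tool_pos: [0.529, -0.4437, 0.0495]
tool_rot: [0.837, 0.547, -0.0, -0.001]
ft_force: [0.0, 0.3, 0.6]
gripper_width: 0.995
gripper_force: 0.0
```

```bash
python3 plan.py .5285 -.4447 .012 -23.7 
python3 - <<'E'
from vis import *
a,b=r.snapshot("top"),r.snapshot("side")
cv2.imwrite("pics/a3.png",np.hstack([cv2.resize(a[140:260,390:510],None,fx=3.3,fy=3.3),cv2.resize(b[50:170,240:360],None,fx=3.3,fy=3.3)]))
E
```

```text
tcp [ 0.529  -0.4437  0.0495] yang -23.7 j7 0.1 w 0.995 t 1.6333
[-0.0012 -0.      0.0375] turn -0.001
```

View pics/a3.png

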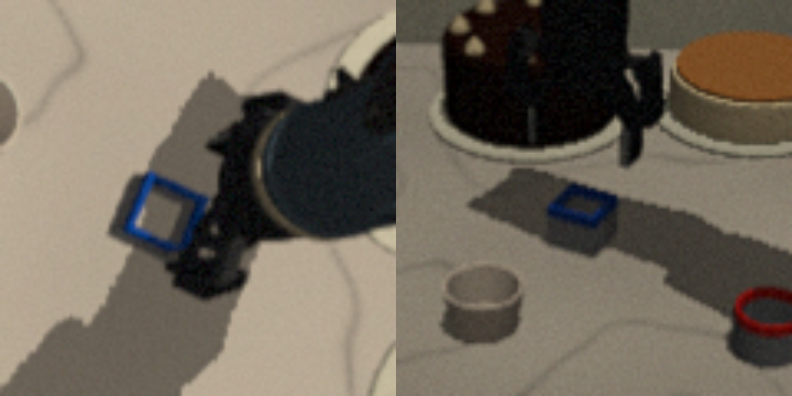

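Side view: fingertips at about (311,100) and (281,93). Top view: about (440,220) and (452,184). I'll triangulate these.

```bash
python3 - <<'E'
from vis import *
for a,b in(((446,202),(296,96.5)),((440,220),(311,100)),((452,184),(281,93))): print(tri(a,b))
E
```

```text
(array([ 0.52864023, -0.43678701,  0.09269576]), np.float64(9.366961544442927e-05))
(array([ 0.48398572, -0.42068331,  0.09149961]), np.float64(0.001663013171704973))
(array([ 0.57401753, -0.45300221,  0.09402901]), np.float64(0.0025263348507638386))
```

The lateral position is right. The height reading is crude, so I'll go down and check again at grasp height.

Request:
step_hand:
  moves:
    - {"aperture": 1,"x": -0.2,"z": 7.6}
    - {"aperture": 1,"x": -0.2,"z": 7.6}
    - {"aperture": 1,"x": -0.2,"z": 7.6}
    - {"aperture": 1,"x": -0.2,"z": 7.6}

```text
time_s: 2.07
tool_pos: [0.5298, -0.4451, 0.0135]
tool_rot: [0.837, 0.547, 0.0, 0.001]
ft_force: [0.4, -0.5, 1.4]
gripper_width: 1.003
gripper_force: 0.0
```

```bash
python3 plan.py .5285 -.4447 .012 -23.7 
python3 - <<'E'
from vis import *
a,b=r.snapshot("top"),r.snapshot("side")
cv2.imwrite("pics/a4.png",np.hstack([cv2.resize(a[140:260,390:510],None,fx=3.3,fy=3.3),cv2.resize(b[50:170,240:360],None,fx=3.3,fy=3.3)]))
E
```

```text
tcp [ 0.5298 -0.4451  0.0135] yang -23.7 j7 0.09 w 1.003 t 2.0667
[-0.0001 -0.0013  0.0015] turn -0.001
```

View pics/a4.png

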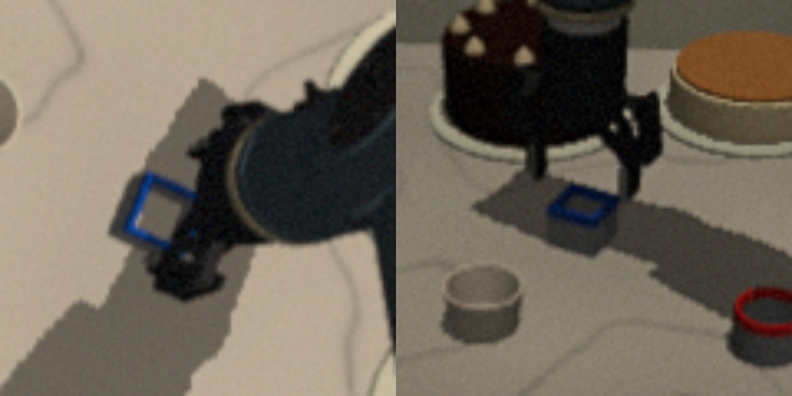

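The tips (side (284,104) and (310,111)) look higher than 13 mm above the TCP. With the fingers open there is room below either way, so I'll close halfway to 0.7 (60 mm, no contact), which removes much of the swing-back, and measure the tips there.

In the tool's units: 0.006 m is 1.2, -0.001 m is -0.2.

Request:
step_hand:
  moves:
    - {"aperture": 0.72,"y": -0.2,"z": 1.2}
    - {"aperture": 0.72,"y": -0.2,"z": 1.2}
    - {"aperture": 0.72,"y": -0.2,"z": 1.2}
    - {"aperture": 0.72,"y": -0.2,"z": 1.2}

```text
time_s: 2.5
tool_pos: [0.5282, -0.4442, 0.0059]
tool_rot: [0.837, 0.547, 0.0, -0.0]
ft_force: [-0.9, -0.8, 0.9]
gripper_width: 0.72
gripper_force: 0.0
```

```bash
python3 plan.py .5285 -.4447 .012 -23.7 
python3 - <<'E'
from vis import *
a,b=r.snapshot("top"),r.snapshot("side")
s=r.state();K,d,R,t=cal("side");print(cv2.projectPoints(s["tool_pos"]+[0,0,0.],cv2.Rodrigues(R)[0],t,K,d)[0])
cv2.imwrite("pics/a5.png",np.hstack([cv2.resize(a[160:240,410:490],None,fx=5,fy=5),cv2.resize(b[70:150,260:340],None,fx=5,fy=5)]))
E
```

```text
tcp [ 0.5282 -0.4442  0.0059] yang -23.7 j7 0.09 w 0.72 t 2.5
[-0.0004  0.0005 -0.0061] turn -0.0
[[[295.97511528 120.4083343 ]]]
```

View pics/a5.png

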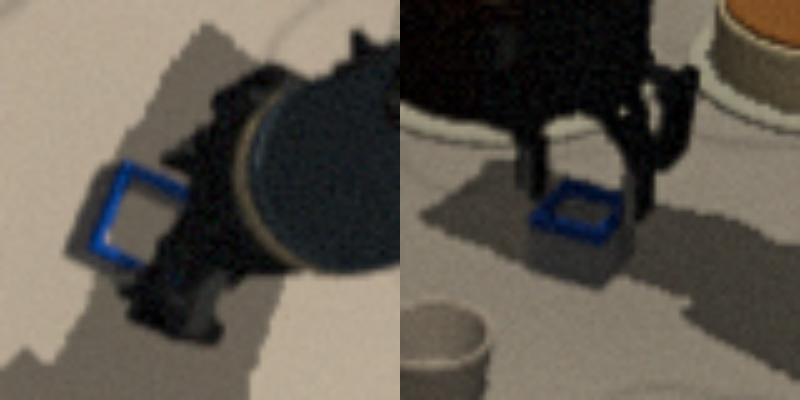

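The tips straddle the rim: side (285,110) and (308,114), just below the rim top. I'll go 6 mm lower and grip.

In the tool's units: 0.006 m is 1.2.

Request:
step_hand:
  moves:
    - {"aperture": 0.72,"z": 1.2}
    - {"aperture": 0.72,"z": 1.2}
    - {"aperture": 0.72,"z": 1.2}
    - {"aperture": 0.4,"z": 1.2}
    - {"aperture": 0.4,"z": 1.2}
    - {"aperture": 0.4,"z": 1.2}
    - {"aperture": 0.4,"z": 1.2}
    - {"aperture": 0.4,"z": 1.2}
    - {"aperture": 0.4,"z": 1.2}
  squeeze: 30

```text
time_s: 3.35
tool_pos: [0.5282, -0.4442, -0.0003]
tool_rot: [0.837, 0.547, 0.0, 0.0]
ft_force: [-0.4, -0.5, -0.1]
gripper_width: 0.575
gripper_force: 31.6
```

Request:
step_hand:
  moves:
    - {"aperture": 0.4,"z": -10}
    - {"aperture": 0.4,"z": -10}
    - {"aperture": 0.4,"z": -10}
    - {"aperture": 0.4,"z": -10}

```text
time_s: 3.68
tool_pos: [0.5286, -0.4445, 0.0504]
tool_rot: [0.837, 0.547, 0.0, 0.001]
ft_force: [0.5, -0.7, -1.1]
gripper_width: 0.576
gripper_force: 32.4
```

```bash
python3 - <<'E'
from vis import *
a,b=r.snapshot("top"),r.snapshot("side")
cv2.imwrite("pics/a6.png",np.hstack([cv2.resize(a[150:250,410:510],None,fx=4,fy=4),cv2.resize(b[50:150,250:350],None,fx=4,fy=4)]))
E
```

```text
(no output)
```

View pics/a6.png

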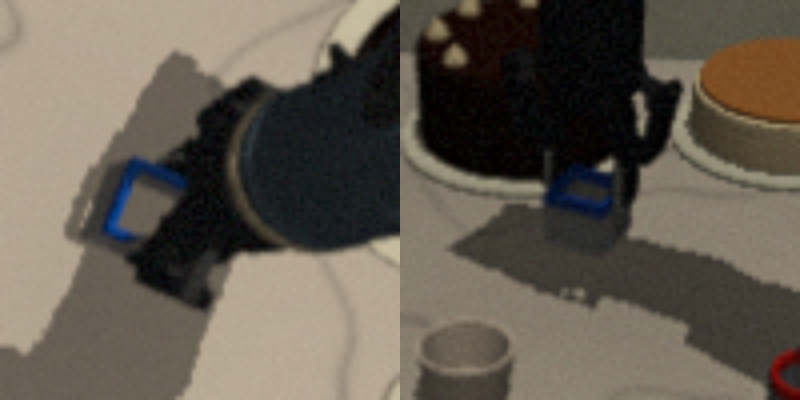

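```bash
python3 plan.py .5285 -.4447 .15 -23.7 .466 -.0895 .15 21.5  .466 -.0895 .05 21.5 .466 -.0895 .0063 21.5 
```

```text
tcp [ 0.5276 -0.4438  0.0487] yang -23.7 j7 0.1 w 0.577 t 3.7833
[-0.0005  0.0011 -0.1013] turn -0.0
[ 0.2996 -0.199  -0.1009] turn -0.789
[ 0.2996 -0.1989 -0.0009] turn -0.789
[ 0.2996 -0.1988  0.0428] turn -0.789
```

Lifted, width 49 mm: held with the pads flush on its sides. Now over to the blue disc.

In the tool's units: -0.08 m is -16, 0.3 m is 60.

Request:
step_hand:
  moves:
    - {"aperture": 0.4,"z": -16}
    - {"aperture": 0.4,"z": -16}
    - {"aperture": 0.4,"x": 60,"y": -39.8,"z": -16,"turn": -0.789}
    - {"aperture": 0.4,"x": 60,"y": -39.8,"z": -16,"turn": -0.789}
    - {"aperture": 0.4,"x": 60,"y": -39.8,"z": -16,"turn": -0.789}
    - {"aperture": 0.4,"x": 60,"y": -39.8,"z": -16,"turn": -0.789}
    - {"aperture": 0.4,"x": 60,"y": -39.8,"z": -16,"turn": -0.789}
    - {"aperture": 0.4,"x": 60,"y": -39.8,"z": -16,"turn": -0.789}
    - {"aperture": 0.4,"x": 60,"y": -39.8,"z": -16,"turn": -0.789}
    - {"aperture": 0.4,"x": 60,"y": -39.8,"z": -16,"turn": -0.789}
    - {"aperture": 0.4,"x": 60,"y": -39.8,"z": -16,"turn": -0.789}
    - {"aperture": 0.4,"x": 60,"y": -39.8,"z": -16,"turn": -0.789}
    - {"aperture": 0.4,"x": 60,"y": -39.8,"turn": -0.789}
    - {"aperture": 0.4,"x": 60,"y": -39.8,"turn": -0.789}
    - {"aperture": 0.4,"x": 60,"y": -39.8,"z": 4,"turn": -0.789}
    - {"aperture": 0.4,"x": 60,"y": -39.8,"z": 4,"turn": -0.789}
    - {"aperture": 0.4,"x": 60,"y": -39.8,"z": 4,"turn": -0.789}

```text
time_s: 5.2
tool_pos: [0.4657, -0.0895, 0.0288]
tool_rot: [0.563, 0.827, -0.001, -0.002]
ft_force: [-0.2, -0.3, -1.7]
gripper_width: 0.575
gripper_force: 32.3
```

```bash
python3 plan.py .466 -.0895 .0063 21.5 
python3 - <<'E'
from vis import *
n=blobs(r.snapshot("side"),"blue"); 
for h in n: print(centre(h),measure("side",h,.06))
n=blobs(r.snapshot("top"),"blue"); 
for h in n: print(centre(h),measure("top",h,.06))
E
```

```text
tcp [ 0.4657 -0.0895  0.0288] yang 21.5 j7 0.09 w 0.575 t 5.2
[-0.0002  0.0004  0.0225] turn -0.0
[312.66902297 198.75172538] (array([ 0.46598445, -0.02183119]), (46.9, 46.4), -70.3)
[315.56339554 178.63803058] (array([ 0.46091756, -0.09512354]), (59.9, 55.4), -68.8)
```

In the tool's units: 0.0225 m is 4.5, 0.021 m is 4.2.

Request:
step_hand:
  moves:
    - {"aperture": 0.4,"z": 2.4}
    - {"aperture": 0.4,"z": 3.6}
    - {"aperture": 0.4,"z": 4.2}
    - {"aperture": 0.4,"z": 4.5}
    - {"aperture": 0.4,"z": 4.5}
    - {"aperture": 0.4,"z": 4.5}

```text
time_s: 5.8
tool_pos: [0.4669, -0.0895, 0.0076]
tool_rot: [0.563, 0.827, 0.0, 0.0]
ft_force: [-0.2, -0.4, -0.7]
gripper_width: 0.577
gripper_force: 32.4
```

Request:
step_hand:
  moves:
    - {"aperture": 0.8}
    - {"aperture": 0.8}
    - {"aperture": 0.8}
    - {"aperture": 0.8}
    - {"aperture": 1,"z": -12}
    - {"aperture": 1,"z": -12}
    - {"aperture": 1,"z": -24}
    - {"aperture": 1,"z": -24}
    - {"aperture": 1,"z": -24}

```text
time_s: 6.55
tool_pos: [0.469, -0.0896, 0.1312]
tool_rot: [0.563, 0.826, 0.001, 0.003]
ft_force: [-0.4, -0.1, -0.2]
gripper_width: 0.998
gripper_force: 0.0
```

```bash
python3 plan.py .4664 .08 .15 -86.8 .3605 -.2814 .1 -38 .3605 -.2814 .0 -38
```

```text
tcp [ 0.469  -0.0896  0.1312] yang 21.5 j7 0.2 w 0.998 t 6.55
[ 0.1588  0.0597 -0.019 ] turn -1.252
[-0.1387 -0.1714  0.0307] turn 1.038
[-0.1383 -0.172   0.1307] turn 1.038
```

```bash
python3 plan.py .3605 -.2812 .06 21.5; python3 - <<'E'
from vis import *
for n in("top","side"):
  for h in blobs(r.snapshot(n),"blue"): print(n,centre(h),measure(n,h,.043))
E
```

```text
tcp [ 0.469  -0.0896  0.1312] yang 21.5 j7 0.2 w 0.998 t 6.55
[-0.1383 -0.1715  0.0707] turn -0.001
top [295.24712644 230.59942529] (array([ 0.4593242 , -0.07433957]), (53.2, 19.5), 23.6)
side [313.7414572  185.64849465] (array([ 0.46452628, -0.08853888]), (60.4, 52.9), -68.8)
```

In the side view the square's rim sits within 1 mm of its print. Next, the large round cutter.

Request:
step_hand:
  moves:
    - {"aperture": 1,"x": -27.6,"y": -34.2,"z": 8}
    - {"aperture": 1,"x": -27.6,"y": -34.2,"z": 8}
    - {"aperture": 1,"x": -27.6,"y": -34.2,"z": 8}
    - {"aperture": 1,"x": -27.6,"y": -34.2,"z": 8}
    - {"aperture": 1,"x": -27.6,"y": -34.2,"z": 8}
    - {"aperture": 1,"x": -27.6,"y": -34.2,"z": 8}
    - {"aperture": 1,"x": -27.6,"y": -34.2,"z": 8}
    - {"aperture": 1,"x": -27.6,"y": -34.2,"z": 8}
    - {"aperture": 1,"x": -27.6,"y": -34.2,"z": 14}
    - {"aperture": 1,"x": -27.6,"y": -34.2,"z": 14}
    - {"aperture": 1,"x": -27.6,"y": -34.2,"z": 14}

```text
time_s: 7.57
tool_pos: [0.3579, -0.2784, 0.0564]
tool_rot: [0.562, 0.827, 0.0, -0.002]
ft_force: [0.4, 0.2, 0.8]
gripper_width: 1.0
gripper_force: 0.0
```

```bash
python3 plan.py .3602 -.2812 .0 21.5; python3 - <<'E'
from vis import *
for n in("top","side"):
  for h in blobs(r.snapshot(n),"blue"): print(n,centre(h),measure(n,h,.043))
E
```

```text
tcp [ 0.3579 -0.2784  0.0564] yang 21.7 j7 0.58 w 1.0 t 7.5667
[-0.0036  0.0012  0.0564] turn 0.003
top [301.79991907 227.48511376] (array([ 0.46725002, -0.09078711]), (54.3, 53.7), -68.8)
side [313.67788895 185.71385989] (array([ 0.46468173, -0.088248  ]), (59.0, 52.2), -69.2)
```

Request:
step_hand:
  moves:
    - {"aperture": 1,"x": -0.6,"y": 0.2,"z": 6}
    - {"aperture": 1,"x": -0.6,"y": 0.2,"z": 11.2}
    - {"aperture": 1,"x": -0.6,"y": 0.2,"z": 11.2}
    - {"aperture": 1,"x": -0.6,"y": 0.2,"z": 11.2}
    - {"aperture": 0.5,"x": -0.6,"y": 0.2,"z": 11.2}
    - {"aperture": 0.5,"x": -0.6,"y": 0.2,"z": 11.2}
    - {"aperture": 0.5,"x": -0.6,"y": 0.2,"z": 11.2}
    - {"aperture": 0.5,"x": -0.6,"y": 0.2,"z": 11.2}
    - {"aperture": 0.5,"x": -0.6,"y": 0.2,"z": 11.2}
    - {"aperture": 0.5,"x": -0.6,"y": 0.2,"z": 11.2}
  squeeze: 30

```text
time_s: 8.5
tool_pos: [0.361, -0.2834, 0.0032]
tool_rot: [0.563, 0.826, -0.0, 0.002]
ft_force: [-0.9, 1.9, 14.2]
gripper_width: 0.706
gripper_force: 29.3
```

Request:
step_hand:
  moves:
    - {"aperture": 0.5,"z": -12}
    - {"aperture": 0.5,"z": -24}
    - {"aperture": 0.5,"z": -24}
    - {"aperture": 0.5,"z": -24}
    - {"aperture": 0.5,"z": -24}

```text
time_s: 8.92
tool_pos: [0.3613, -0.2841, 0.1242]
tool_rot: [0.563, 0.826, -0.0, 0.003]
ft_force: [-0.0, 0.1, -0.9]
gripper_width: 0.702
gripper_force: 33.4
```

```bash
python3 plan.py .5 0 .12 21.5 .525 .425 .12 21.5 .525 .425 .03 21.5
```

```text
tcp [ 0.3613 -0.2841  0.1242] yang 21.4 j7 0.66 w 0.702 t 8.9167
[0.2137 0.2329 0.0037] turn -0.001
[0.6002 0.4115 0.0021] turn -0.001
[0.6007 0.4112 0.0921] turn -0.001
```

The wrist force reached 14 N during the grip, so I'll look at how the cutter is held.

```bash
python3 - <<'E'
from vis import *
a,b=r.snapshot("top"),r.snapshot("side")
cv2.imwrite("pics/a7.png",np.hstack([cv2.resize(a[210:310,330:430],None,fx=4,fy=4),cv2.resize(b[60:160,310:410],None,fx=4,fy=4)]))
E
```

```text
(no output)
```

View pics/a7.png

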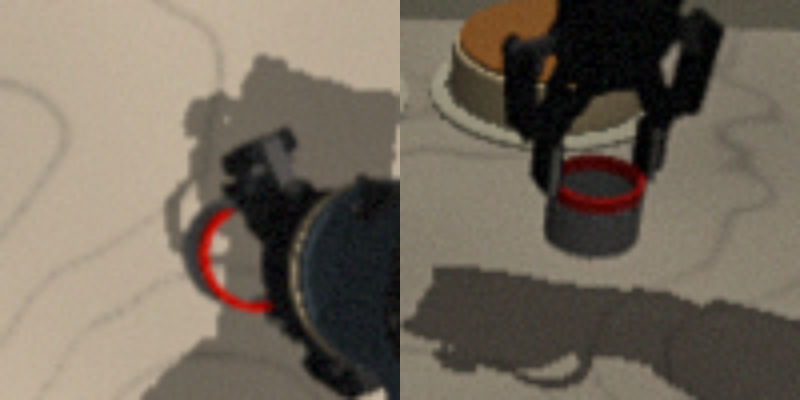

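It is held upright at the rim. The 14 N comes from the pads swinging down as they close. Now to the large disc.

In the tool's units: 0.6 m is 120, 0.411 m is 82.2.

Request:
step_hand:
  moves:
    - {"aperture": 0.5,"x": 42.8,"y": 46.6}
    - {"aperture": 0.5,"x": 42.8,"y": 46.6}
    - {"aperture": 0.5,"x": 42.8,"y": 46.6}
    - {"aperture": 0.5,"x": 42.8,"y": 46.6}
    - {"aperture": 0.5,"x": 42.8,"y": 46.6}
    - {"aperture": 0.5,"x": 42.8,"y": 46.6}
    - {"aperture": 0.5,"x": 42.8,"y": 46.6}
    - {"aperture": 0.5,"x": 120,"y": 82.2}
    - {"aperture": 0.5,"x": 120,"y": 82.2}
    - {"aperture": 0.5,"x": 120,"y": 82.2}
    - {"aperture": 0.5,"x": 120,"y": 82.2}
    - {"aperture": 0.5,"x": 120,"y": 82.2}
    - {"aperture": 0.5,"x": 120,"y": 82.2}
    - {"aperture": 0.5,"x": 120,"y": 82.2}
    - {"aperture": 0.5,"x": 120,"y": 82.2}
    - {"aperture": 0.5,"x": 120,"y": 82.2}
    - {"aperture": 0.5,"x": 120,"y": 82.2}
    - {"aperture": 0.5,"x": 120,"y": 82.2}
    - {"aperture": 0.5,"x": 120,"y": 82.2}
    - {"aperture": 0.5,"x": 120,"y": 82.2}

```text
time_s: 10.68
tool_pos: [0.5207, 0.428, 0.1189]
tool_rot: [0.561, 0.828, -0.001, -0.001]
ft_force: [-1.3, -0.8, -1.8]
gripper_width: 0.705
gripper_force: 33.4
```

```bash
python3 - <<'E'
from vis import *
for n in("top","side"):
  im=r.snapshot(n)
  for h in blobs(im,"red"):
    c=centre(h)
    if (n=="top" and c[0]<180) or (n=="side" and c[1]>280): print(n,c,measure(n,h,.006),measure(n,h,.154))
  cv2.imwrite(f"pics/{n}8.png",im)
# dark disc itself, from the first pictures
for n in("top","side"):
  g=cv2.cvtColor(cv2.imread(f"pics/{n}0.png"),cv2.COLOR_BGR2HSV)
  m=((g[...,2]<60)|((g[...,1]>150)&((g[...,0]<8)|(g[...,0]>170)))).astype(np.uint8)
  for c in cv2.findContours(m,cv2.RETR_EXTERNAL,cv2.CHAIN_APPROX_NONE)[0]:
    h=cv2.convexHull(c).reshape(-1,2).astype(float); A=cv2.contourArea(np.float32(h))
    if 1000<A<4000: print("dark",n,centre(h),measure(n,h,.004))
E
python3 plan.py .525 .4265 .03 21.5
```

```text
top [100.66227759 204.43866281] (array([0.52461526, 0.42393185]), (65.7, 56.4), -8.8) (array([0.50837021, 0.36790045]), (56.8, 48.8), -8.8)
top [ 78.31416831 195.41452421] (array([0.5474348, 0.4823978]), (75.8, 38.4), 41.8) (array([0.52811225, 0.41848154]), (65.5, 33.2), 41.8)
side [267.50870874 409.50680087] (array([0.52323924, 0.42759947]), (64.5, 32.4), 4.6) (array([0.51188066, 0.47747679]), (50.2, 25.3), 4.6)
side [266.73745853 374.57160437] (array([0.53072041, 0.36917561]), (81.5, 69.9), 43.6) (array([0.51771281, 0.43193093]), (63.6, 54.5), 43.6)
dark top [270.05830165 392.39171948] (array([ 0.06080005, -0.01532855]), (223.9, 119.1), 89.9)
dark top [300.00103796 228.55812574] (array([ 0.46690032, -0.08980175]), (97.6, 96.8), -44.6)
dark top [231.93754571 222.79362293] (array([0.48042879, 0.08623365]), (98.1, 97.2), -44.4)
dark top [100.28705681 204.47187811] (array([0.52487628, 0.42562718]), (100.2, 95.9), -89.4)
dark top [228.07306351 156.55964832] (array([0.65467819, 0.09946686]), (99.4, 98.6), -55.1)
dark top [507.46537559  83.15023474] (array([ 0.87055619, -0.6620905 ]), (114.0, 93.1), -56.3)
dark top [12.08061292 75.95580724] (array([0.86844551, 0.67847256]), (230.9, 78.2), 2.2)
dark side [267.62264761 401.78919312] (array([0.52465777, 0.41394254]), (102.5, 64.9), 4.6)
dark side [304.26641651 252.0435272 ] (array([0.4789715 , 0.08947185]), (102.8, 99.6), -85.8)
dark side [224.91301059 252.34367121] (array([0.6533222 , 0.10302757]), (105.3, 101.4), -72.9)
dark side [280.42551166  71.28026337] (array([ 0.60997067, -0.81656484]), (393.0, 213.0), -87.2)
tcp [0.5223 0.4246 0.1195] yang 21.5 j7 -0.65 w 0.695 t 10.7833
[0.0009 0.0035 0.0895] turn -0.0
```

Request:
step_hand:
  moves:
    - {"aperture": 0.5,"x": 0.2,"y": 0.5,"z": 8}
    - {"aperture": 0.5,"x": 0.2,"y": 0.5,"z": 15}
    - {"aperture": 0.5,"x": 0.2,"y": 0.5,"z": 18}
    - {"aperture": 0.5,"x": 0.2,"y": 0.5,"z": 18}
    - {"aperture": 0.5,"x": 0.2,"y": 0.5,"z": 18}
    - {"aperture": 0.5,"x": 0.2,"y": 0.5,"z": 18}

```text
time_s: 11.28
tool_pos: [0.5258, 0.4276, 0.0326]
tool_rot: [0.563, 0.826, 0.001, 0.0]
ft_force: [0.3, -0.4, -0.3]
gripper_width: 0.701
gripper_force: 33.4
```

```bash
python3 plan.py .5248 .4262 .009 21.5
```

```text
tcp [0.5258 0.4276 0.0326] yang 21.4 j7 -0.69 w 0.701 t 11.2833
[-0.001  -0.0015  0.0236] turn -0.001
```

Request:
step_hand:
  moves:
    - {"aperture": 0.5,"x": -0.2,"y": -0.2,"z": 2.4}
    - {"aperture": 0.5,"x": -0.2,"y": -0.2,"z": 3.6}
    - {"aperture": 0.5,"x": -0.2,"y": -0.2,"z": 4.4}
    - {"aperture": 0.5,"x": -0.2,"y": -0.2,"z": 4.8}
    - {"aperture": 0.5,"x": -0.2,"y": -0.2,"z": 4.8}

```text
time_s: 11.7
tool_pos: [0.5243, 0.4261, 0.0093]
tool_rot: [0.563, 0.826, 0.0, 0.001]
ft_force: [-4.9, -5.9, 20.1]
gripper_width: 0.703
gripper_force: 35.2
```

Request:
step_hand:
  moves:
    - {"aperture": 1}
    - {"aperture": 1}
    - {"aperture": 1}
    - {"aperture": 1}
    - {"aperture": 1,"z": -8}
    - {"aperture": 1,"z": -16}
    - {"aperture": 1,"z": -24}
    - {"aperture": 1,"z": -24}
    - {"aperture": 1,"z": -24}

```text
time_s: 12.45
tool_pos: [0.5254, 0.4278, 0.13]
tool_rot: [0.563, 0.826, 0.003, 0.001]
ft_force: [0.8, 0.1, -0.7]
gripper_width: 1.002
gripper_force: 0.0
```

```bash
python3 plan.py .3563 .2928 .12 3.2 .3563 .2928 .06 3.2
```

```text
tcp [0.5254 0.4278 0.13  ] yang 21.5 j7 -0.64 w 1.002 t 12.45
[-0.0637 -0.2068  0.0089] turn 0.319
[-0.0639 -0.2071  0.0689] turn 0.319
```

In the tool's units: -0.207 m is -41.4, 0.069 m is 13.8.

Request:
step_hand:
  moves:
    - {"aperture": 1,"x": -12.8,"y": -41.4,"z": 1.8,"turn": 0.319}
    - {"aperture": 1,"x": -12.8,"y": -41.4,"z": 1.8,"turn": 0.319}
    - {"aperture": 1,"x": -12.8,"y": -41.4,"z": 1.8,"turn": 0.319}
    - {"aperture": 1,"x": -12.8,"y": -41.4,"z": 1.8,"turn": 0.319}
    - {"aperture": 1,"x": -12.8,"y": -41.4,"z": 1.8,"turn": 0.319}
    - {"aperture": 1,"x": -12.8,"y": -41.4,"z": 1.8,"turn": 0.319}
    - {"aperture": 1,"x": -12.8,"y": -41.4,"z": 1.8,"turn": 0.319}
    - {"aperture": 1,"x": -12.8,"y": -41.4,"z": 13.8,"turn": 0.319}
    - {"aperture": 1,"x": -12.8,"y": -41.4,"z": 13.8,"turn": 0.319}
    - {"aperture": 1,"x": -12.8,"y": -41.4,"z": 13.8,"turn": 0.319}
    - {"aperture": 1,"x": -12.8,"y": -41.4,"z": 13.8,"turn": 0.319}

```text
time_s: 13.37
tool_pos: [0.3547, 0.2911, 0.0573]
tool_rot: [0.687, 0.727, -0.001, -0.0]
ft_force: [0.3, 0.3, -0.3]
gripper_width: 1.001
gripper_force: 0.0
```

```bash
python3 plan.py .3563 .2926 .002 3.2; python3 - <<'E'
from vis import *
for n in("top","side"):
  im=r.snapshot(n)
  for h in blobs(im,"red"):
    c=centre(h)
    if (n=="top" and c[0]<180) or (n=="side" and c[1]>280): print(n,c,measure(n,h,.043))
  cv2.imwrite(f"pics/{n}9.png",im)
E
```

```text
tcp [0.3547 0.2911 0.0573] yang 3.2 j7 -1.05 w 1.001 t 13.3667
[0.0015 0.0018 0.0553] turn 0.001
top [ 93.60782883 203.0225452 ] (array([0.52393417, 0.42751641]), (65.6, 64.4), -89.4)
side [266.66871479 401.57968182] (array([0.52301435, 0.42770105]), (63.7, 58.2), 4.7)
```

The large round cutter is within about 1.5 mm of its print. Next, grip the finger cutter.

In the tool's units: 0.055 m is 11, 0.03 m is 6.

Request:
step_hand:
  moves:
    - {"aperture": 1,"x": 0.2,"y": 0.2,"z": 6}
    - {"aperture": 1,"x": 0.2,"y": 0.2,"z": 11}
    - {"aperture": 1,"x": 0.2,"y": 0.2,"z": 11}
    - {"aperture": 1,"x": 0.2,"y": 0.2,"z": 11}
    - {"aperture": 0.2,"x": 0.2,"y": 0.2,"z": 11}
    - {"aperture": 0.2,"x": 0.2,"y": 0.2,"z": 11}
    - {"aperture": 0.2,"x": 0.2,"y": 0.2,"z": 11}
    - {"aperture": 0.2,"x": 0.2,"y": 0.2,"z": 11}
    - {"aperture": 0.2,"x": 0.2,"y": 0.2,"z": 11}
    - {"aperture": 0.2,"x": 0.2,"y": 0.2,"z": 11}
    - {"aperture": 0.2,"x": 0.2,"y": 0.2,"z": 11}
    - {"aperture": 0.2,"x": 0.2,"y": 0.2,"z": 11}
    - {"aperture": 0.2,"x": 0.2,"y": 0.2,"z": 11}
  squeeze: 30

```text
time_s: 14.55
tool_pos: [0.3566, 0.2924, 0.0041]
tool_rot: [0.687, 0.726, 0.001, 0.0]
ft_force: [-1.1, -1.3, 10.3]
gripper_width: 0.39
gripper_force: 32.4
```

Request:
step_hand:
  moves:
    - {"aperture": 0.2,"z": -12}
    - {"aperture": 0.2,"z": -24}
    - {"aperture": 0.2,"z": -24}
    - {"aperture": 0.2,"z": -24}
    - {"aperture": 0.2,"z": -24}

```text
time_s: 14.97
tool_pos: [0.3571, 0.2928, 0.1252]
tool_rot: [0.687, 0.726, 0.002, 0.0]
ft_force: [-0.3, -0.2, -1.9]
gripper_width: 0.387
gripper_force: 31.2
```

```bash
python3 plan.py .4798 .0873 .12 -14.5 .4798 .0873 .03 -14.5
python3 - <<'E'
from vis import *
a,b=r.snapshot("top"),r.snapshot("side")
cv2.imwrite("pics/b1.png",np.hstack([cv2.resize(a[200:320,80:200],None,fx=3.3,fy=3.3),cv2.resize(b[240:360,310:430],None,fx=3.3,fy=3.3)]))
E
```

```text
tcp [0.3571 0.2928 0.1252] yang 3.2 j7 -0.99 w 0.387 t 14.9667
[-0.212   0.1112  0.0051] turn 0.308
[-0.2122  0.1108  0.0951] turn 0.308
```

View pics/b1.png

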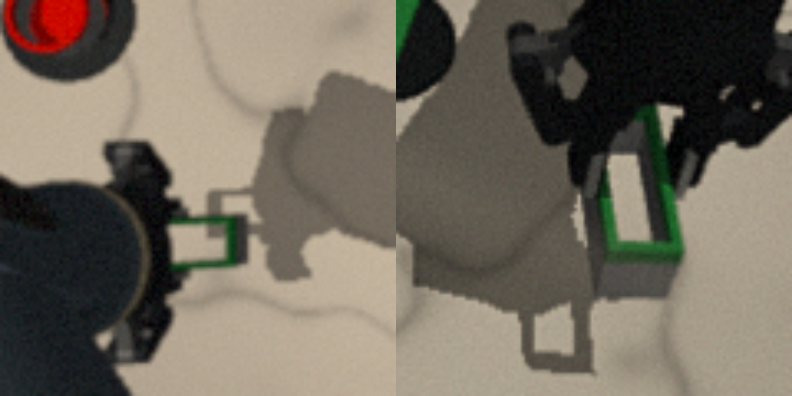

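The finger cutter is held level. Now to its disc.

Request:
step_hand:
  moves:
    - {"aperture": 0.2,"x": -42.4,"y": 22.2,"z": 1,"turn": 0.308}
    - {"aperture": 0.2,"x": -42.4,"y": 22.2,"z": 1,"turn": 0.308}
    - {"aperture": 0.2,"x": -42.4,"y": 22.2,"z": 1,"turn": 0.308}
    - {"aperture": 0.2,"x": -42.4,"y": 22.2,"z": 1,"turn": 0.308}
    - {"aperture": 0.2,"x": -42.4,"y": 22.2,"z": 1,"turn": 0.308}
    - {"aperture": 0.2,"x": -42.4,"y": 22.2,"z": 1,"turn": 0.308}
    - {"aperture": 0.2,"x": -42.4,"y": 22.2,"z": 1,"turn": 0.308}
    - {"aperture": 0.2,"x": -42.4,"y": 22.2,"z": 8,"turn": 0.308}
    - {"aperture": 0.2,"x": -42.4,"y": 22.2,"z": 16,"turn": 0.308}
    - {"aperture": 0.2,"x": -42.4,"y": 22.2,"z": 19,"turn": 0.308}
    - {"aperture": 0.2,"x": -42.4,"y": 22.2,"z": 19,"turn": 0.308}
    - {"aperture": 0.2,"x": -42.4,"y": 22.2,"z": 19,"turn": 0.308}
    - {"aperture": 0.2,"x": -42.4,"y": 22.2,"z": 19,"turn": 0.308}

```text
time_s: 16.15
tool_pos: [0.4787, 0.0871, 0.0285]
tool_rot: [0.79, 0.613, -0.0, -0.0]
ft_force: [-0.6, 0.5, -0.8]
gripper_width: 0.385
gripper_force: 31.2
```

```bash
python3 plan.py .4798 .0873 .0095 -14.5
```

```text
tcp [0.4787 0.0871 0.0285] yang -14.4 j7 -0.8 w 0.385 t 16.15
[0.0005 0.0011 0.019 ] turn 0.002
```

Request:
step_hand:
  moves:
    - {"aperture": 0.2,"y": 0.2,"z": 2}
    - {"aperture": 0.2,"y": 0.2,"z": 3}
    - {"aperture": 0.2,"y": 0.2,"z": 3.6}
    - {"aperture": 0.2,"y": 0.2,"z": 3.7}
    - {"aperture": 0.2,"y": 0.2,"z": 3.7}

```text
time_s: 16.57
tool_pos: [0.48, 0.0864, 0.0101]
tool_rot: [0.79, 0.613, 0.0, 0.0]
ft_force: [0.5, -1.1, 1.5]
gripper_width: 0.388
gripper_force: 31.7
```

Request:
step_hand:
  moves:
    - {"aperture": 0.7}
    - {"aperture": 0.7}
    - {"aperture": 0.7}
    - {"aperture": 0.7}
    - {"aperture": 1,"z": -8}
    - {"aperture": 1,"z": -16}
    - {"aperture": 1,"z": -24}
    - {"aperture": 1,"z": -24}
    - {"aperture": 1,"z": -24}

```text
time_s: 17.32
tool_pos: [0.4811, 0.0867, 0.1319]
tool_rot: [0.791, 0.612, 0.002, 0.001]
ft_force: [0.1, -0.4, -1.0]
gripper_width: 1.003
gripper_force: 0.0
```

```bash
python3 plan.py .679 -.0835 .12 -14.5 .679 -.0835 .06 -14.5
```

```text
tcp [0.4811 0.0867 0.1319] yang -14.5 j7 -0.72 w 1.003 t 17.3167
[-0.1154  0.2341  0.0127] turn 0.001
[-0.1155  0.2338  0.0727] turn 0.001
```

In the tool's units: 0.234 m is 46.8, -0.115 m is -23.

Request:
step_hand:
  moves:
    - {"aperture": 1,"x": -23,"y": 46.8,"z": 2.6}
    - {"aperture": 1,"x": -23,"y": 46.8,"z": 2.6}
    - {"aperture": 1,"x": -23,"y": 46.8,"z": 2.6}
    - {"aperture": 1,"x": -23,"y": 46.8,"z": 2.6}
    - {"aperture": 1,"x": -23,"y": 46.8,"z": 2.6}
    - {"aperture": 1,"x": -23,"y": 46.8,"z": 2.6}
    - {"aperture": 1,"x": -23,"y": 46.8,"z": 2.6}
    - {"aperture": 1,"x": -23,"y": 46.8,"z": 10}
    - {"aperture": 1,"x": -23,"y": 46.8,"z": 14.6}
    - {"aperture": 1,"x": -23,"y": 46.8,"z": 14.6}
    - {"aperture": 1,"x": -23,"y": 46.8,"z": 14.6}

```text
time_s: 18.23
tool_pos: [0.6759, -0.083, 0.0545]
tool_rot: [0.79, 0.613, -0.002, -0.002]
ft_force: [0.0, -0.2, 0.3]
gripper_width: 0.999
gripper_force: 0.0
```

```bash
python3 plan.py .679 -.0837 .002 -14.5; python3 - <<'E'
from vis import *
for n in("top","side"):
  im=r.snapshot(n)
  for h in blobs(im,"green"): print(n,centre(h),measure(n,h,.043))
E
```

```text
tcp [ 0.6759 -0.083   0.0545] yang -14.4 j7 -0.39 w 0.999 t 18.2333
[0.0002 0.0034 0.0525] turn 0.001
top [231.2637256  221.52132076] (array([0.48068988, 0.08525458]), (88.1, 38.7), 75.6)
top [505.79238241  84.48122107] (array([ 0.85017047, -0.63347601]), (96.6, 87.8), -52.8)
side [304.23760782 239.1125977 ] (array([0.47959066, 0.08657227]), (90.3, 36.5), 75.0)
```

Careful with the scale: shifts go in units of 5 mm. That gives: 0.052 m is 10.4, 0.03 m is 6.

Request:
step_hand:
  moves:
    - {"aperture": 1,"y": 0.6,"z": 6}
    - {"aperture": 1,"y": 0.6,"z": 10.4}
    - {"aperture": 1,"y": 0.6,"z": 10.4}
    - {"aperture": 1,"y": 0.6,"z": 10.4}
    - {"aperture": 0.2,"y": 0.6,"z": 10.4}
    - {"aperture": 0.2,"y": 0.6,"z": 10.4}
    - {"aperture": 0.2,"y": 0.6,"z": 10.4}
    - {"aperture": 0.2,"y": 0.6,"z": 10.4}
    - {"aperture": 0.2,"y": 0.6,"z": 10.4}
    - {"aperture": 0.2,"y": 0.6,"z": 10.4}
    - {"aperture": 0.2,"y": 0.6,"z": 10.4}
    - {"aperture": 0.2,"y": 0.6,"z": 10.4}
    - {"aperture": 0.2,"y": 0.6,"z": 10.4}
  squeeze: 30

```text
time_s: 19.42
tool_pos: [0.6812, -0.0841, 0.0063]
tool_rot: [0.79, 0.613, 0.001, 0.001]
ft_force: [-2.7, -0.1, 8.5]
gripper_width: 0.45
gripper_force: 29.1
```

Request:
step_hand:
  moves:
    - {"aperture": 0.2,"z": -12}
    - {"aperture": 0.2,"z": -24}
    - {"aperture": 0.2,"z": -24}
    - {"aperture": 0.2,"z": -24}
    - {"aperture": 0.2,"z": -24}

```text
time_s: 19.83
tool_pos: [0.6822, -0.0841, 0.128]
tool_rot: [0.79, 0.613, 0.002, 0.002]
ft_force: [-0.9, -0.3, -1.6]
gripper_width: 0.45
gripper_force: 30.5
```

```bash
python3 plan.py .6548 .1004 .12 -14.5 .6548 .1004 .03 -14.5
```

```text
tcp [ 0.6822 -0.0841  0.128 ] yang -14.5 j7 -0.37 w 0.45 t 19.8333
[ 0.1719 -0.0726  0.0077] turn 0.001
[ 0.1718 -0.0731  0.0977] turn 0.001
```

In the tool's units: 0.172 m is 34.4, 0.096 m is 19.2.

Request:
step_hand:
  moves:
    - {"aperture": 0.2,"x": 34.4,"y": -14.6,"z": 1.6}
    - {"aperture": 0.2,"x": 34.4,"y": -14.6,"z": 1.6}
    - {"aperture": 0.2,"x": 34.4,"y": -14.6,"z": 1.6}
    - {"aperture": 0.2,"x": 34.4,"y": -14.6,"z": 1.6}
    - {"aperture": 0.2,"x": 34.4,"y": -14.6,"z": 1.6}
    - {"aperture": 0.2,"x": 34.4,"y": -14.6,"z": 1.6}
    - {"aperture": 0.2,"x": 34.4,"y": -14.6,"z": 8}
    - {"aperture": 0.2,"x": 34.4,"y": -14.6,"z": 16}
    - {"aperture": 0.2,"x": 34.4,"y": -14.6,"z": 19.2}
    - {"aperture": 0.2,"x": 34.4,"y": -14.6,"z": 19.2}
    - {"aperture": 0.2,"x": 34.4,"y": -14.6,"z": 19.2}
    - {"aperture": 0.2,"x": 34.4,"y": -14.6,"z": 19.2}

```text
time_s: 20.83
tool_pos: [0.6534, 0.1006, 0.0296]
tool_rot: [0.79, 0.612, 0.0, 0.0]
ft_force: [0.9, -0.7, 0.2]
gripper_width: 0.444
gripper_force: 30.5
```

```bash
python3 plan.py .6548 .1004 .012 -14.5
```

```text
tcp [0.6534 0.1006 0.0296] yang -14.5 j7 -0.68 w 0.444 t 20.8333
[0.0002 0.0014 0.0176] turn 0.001
```

Put it down, rise, then back off towards the start to clear the view.

In the tool's units: 0.0175 m is 3.5, 0.017 m is 3.4.

Request:
step_hand:
  moves:
    - {"aperture": 0.2,"y": 0.2,"z": 2}
    - {"aperture": 0.2,"y": 0.2,"z": 2.8}
    - {"aperture": 0.2,"y": 0.2,"z": 3.4}
    - {"aperture": 0.2,"y": 0.2,"z": 3.5}
    - {"aperture": 0.2,"y": 0.2,"z": 3.5}

```text
time_s: 21.25
tool_pos: [0.654, 0.1003, 0.0124]
tool_rot: [0.79, 0.613, 0.0, 0.0]
ft_force: [-3.3, -1.1, 8.4]
gripper_width: 0.449
gripper_force: 31.2
```

Request:
step_hand:
  moves:
    - {"aperture": 0.7}
    - {"aperture": 0.7}
    - {"aperture": 0.7}
    - {"aperture": 0.7}
    - {"aperture": 1,"z": -8}
    - {"aperture": 1,"z": -16}
    - {"aperture": 1,"z": -32}
    - {"aperture": 1,"z": -32}
    - {"aperture": 1,"z": -32}
    - {"aperture": 1,"z": -32}

```text
time_s: 22.08
tool_pos: [0.6551, 0.1009, 0.1739]
tool_rot: [0.79, 0.613, 0.002, 0.001]
ft_force: [-0.2, 0.4, -1.4]
gripper_width: 0.999
gripper_force: 0.0
```

```bash
python3 plan.py .48 -.4 .19 -14.5
```

```text
tcp [0.6551 0.1009 0.1739] yang -14.5 j7 -0.63 w 0.999 t 22.0833
[-0.5287 -0.0445 -0.0174] turn 0.001
```

In the tool's units: -0.53 m is -106, -0.045 m is -9.

Request:
step_hand:
  moves:
    - {"aperture": 1,"x": -106,"y": -9,"z": -3.4}
    - {"aperture": 1,"x": -106,"y": -9,"z": -3.4}
    - {"aperture": 1,"x": -106,"y": -9,"z": -3.4}
    - {"aperture": 1,"x": -106,"y": -9,"z": -3.4}
    - {"aperture": 1,"x": -106,"y": -9,"z": -3.4}
    - {"aperture": 1,"x": -106,"y": -9,"z": -3.4}
    - {"aperture": 1,"x": -106,"y": -9,"z": -3.4}
    - {"aperture": 1,"x": -106,"y": -9,"z": -3.4}
    - {"aperture": 1,"x": -106,"y": -9,"z": -3.4}
    - {"aperture": 1,"x": -106,"y": -9,"z": -3.4}
    - {"aperture": 1,"x": -106,"y": -9,"z": -3.4}
    - {"aperture": 1,"x": -106,"y": -9,"z": -3.4}
    - {"aperture": 1,"x": -106,"y": -9,"z": -3.4}
    - {"aperture": 1,"x": -106,"y": -9,"z": -3.4}
    - {"aperture": 1,"x": -106,"y": -9,"z": -3.4}
    - {"aperture": 1,"x": -106,"y": -9,"z": -3.4}

```text
time_s: 23.42
tool_pos: [0.4777, -0.4005, 0.1867]
tool_rot: [0.79, 0.613, 0.0, -0.001]
ft_force: [0.6, 0.3, 0.6]
gripper_width: 1.003
gripper_force: 0.0
```

```bash
python3 - <<'E'
from vis import *
I={n:r.snapshot(n) for n in("top","side")}
for n in I:
  cv2.imwrite(f"pics/{n}_end.png",I[n])
  for col in("red","green","blue"):
    for h in blobs(I[n],col): print(n,col,centre(h).round(1),*measure(n,h,.043))
def dark(n,f):
  g=cv2.imread(f); return g
E
```

```text
top red [ 93.6 203. ] [0.52397835 0.42748725] (65.3, 65.2) -87.0
top red [226.6 152.8] [0.6553472 0.1001248] (43.1, 42.9) 45.2
top green [231.1 221.6] [0.48057156 0.08562262] (87.6, 39.7) 75.3
top blue [301.8 227.5] [ 0.46719361 -0.09089613] (54.2, 54.1) 20.9
side red [267.  401.4] [0.52255468 0.42745586] (62.9, 57.8) 4.6
side red [223.1 239.3] [0.65327111 0.10120657] (43.0, 42.1) 70.9
side green [304.4 238.6] [0.47930492 0.08530715] (86.8, 35.8) 74.8
side blue [313.7 185.7] [ 0.46460938 -0.08834422] (59.1, 51.8) -68.0
```

View pics/top_end.png

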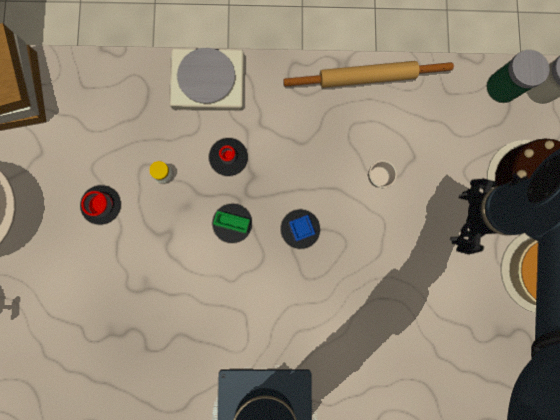

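View pics/side_end.png

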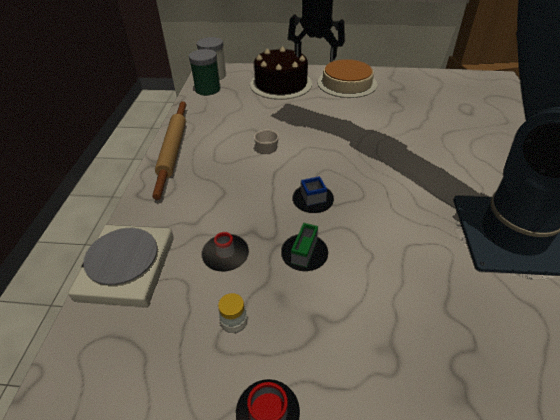

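All four cutters stand on their discs: top (94,203), (227,153), (231,222) and (302,228). Each is within about 2 mm and 1–2° of its print, and the jar (159,171) and ramekin (381,175) have not moved. Handing in.

```bash
python3 -c "
from cell import r
print(r.job_done())"
```

```text
the job is handed in; nothing more can be done
None
```

All four cutters stand rim up on their matching discs, each within about 2 mm of its print in the final pictures (square and finger also turned to within about 1°), the jar and ramekin were left where they stood, and the job is handed in at about 23.5 s with no verdict returned.

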